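Free and slide out the dust extractor's filter cassette with a pin tool

ROBOT

A 7-joint arm with a two-finger parallel gripper is mounted at the origin on the work surface. World frame = base frame: x ahead of the robot, y to its left, z up, the work surface at z = 0. Lengths are in mm, angles in rad, forces in N, time in s.
With the tool pointing down it reaches from about 400 to 875 mm from the base axis. Payload 19.3 kg.
Tool frame: the origin (TCP) lies at the very end of the fingers, on their centre line; the grasp point (between the pads) lies manip.pinch_z behind it (manip.pinch_z is the distance from the TCP to the grasp point, in mm); z points along the fingers, y is the line along which they close (so a half turn about z gives the same grasp; the last joint's range is limited). The gripper opens to 85 mm and grips with 20 to 120 N. Pads are 22 mm wide; open, the fingers measure 114 mm over their backs; the gripper's body (76 mm by 85 mm) begins 54 mm behind the grasp point. The pads swing forward as they close: fully open they stand 13 mm farther back than shut.
Start: joints at [-0.07, 0.521, -0.036, 1.599, 0.021, 1.021, -0.113], TCP at [624.992, -0.025, 231.291] pointing down, gripper open.
Joint ranges: [-2.91, 2.91], [-0.3, 2.13], [-1.5, 1.42], [0.17, 2.43], [-1.26, 4.41], [0.16, 1.93], [-2.52, 2.52]. Speed limits (rad/s): [1.89, 1.89, 2.39, 2.39, 3.01, 3.01, 3.01].

INTERFACE

Orientations are given as a rotation vector (axis times angle).
In Python, from station import manip, state, optics, nets gives the robot as it stands. Calls block until the motion is done:
- manip.goto(position, orientation): joint-space move of the TCP to a pose.
- manip.move_straight(position, frame=None, speed=150): straight line of the TCP; frame=None keeps the orientation; speed is the mean speed in mm/s.
- manip.goto_joints(angles): joint-space move.
- manip.open_gripper() and manip.clamp(effort=None): open the fingers fully, or close them until they stop; effort is the grip in N (None keeps the last).
- manip.sleep(seconds).
- manip.solve_ik(position, orientation): joint angles nearest the present ones, or None.
- state(): the state.
- optics.read_camera(name): name is "scene" or "side" or "wrist"; returns the picture (420x560x3 uint8, red, green, blue); there is no depth.
- optics.camera_info(name): a dict with "intrinsics" (3x3 intrinsics, pixels), "dist" ([k1, k2, p1, p2, k3] as OpenCV has them; the pictures are not rectified), "R" (3x3) and "t" (3): a world point X has camera coordinates R X + t; the wrist camera has in their place "mount" (4x4, takes a point from camera to tool coordinates, whose origin is the TCP and whose axes are the flange's). Camera axes: x right, y down, z forward; pixel columns grow to the right and rows downward; lengths in mm; the calibration is good to about 2 mm. A picture is of the moment at which its call begins: read the wrist's pose just before it. camera_info takes no time and is no camera call.
A pose or a line that the arm cannot do raises manip.MotionError and nothing moves.
- manip.hand_in(): hands the job in; it is judged then, once.
Trained networks look in the newest picture that a camera, given by its name, has taken for a name from the list of things; names that differ only in an ending like _2 or _b are one class to them, and where a whole thing is asked for, a point or a joint stands for the part that bears it (a point fixed in the world has none). Each returns a list of dicts, best first, with "confidence" (0 to 1); they miss things now and then, are a little off and sometimes report something else, mostly with a low value. They report only what shows in the picture. A call takes as long as a camera call. They do not tell look-alikes from the thing itself.
- nets.silhouettes(target, camera): "pixels" (420x560 bool, what is visible of it) and "centre" ([column, row] in pixels, amid what is visible of it).
The state is a dict: "time_s": time; "joint_pos": joint angles; "dq": joint speeds; "effort": joint torques, N m; "ee_pos": TCP position; "tool_rot": TCP orientation; "force": force on the tool from outside, world axes, zero at the start; "wrist_torque": the same for the moment, N m; "grip_width": finger opening in mm; "finger_force": force on a finger pad.
Only numpy, scipy, OpenCV 4.12 (cv2) and the standard library are available. Lean on these libraries where they do the work, as an engineer would, in place of code of your own. Each camera call takes 0.05 s, during which the arm holds its last target. There are 200 camera calls.

TASK

The filter of the bench dust extractor is due for cleaning. Take the yellow pin tool from the stand, press the orange release button down inside its recess and, keeping it held down with the pin, push the blue filter cassette out until it is fully out; then put the pin tool back upright in its hole in the stand. Push gently, for the plastic gives way if forced, keep the gripper itself off the extractor, and leave everything else where it is.

Things in the scene. Friction and masses are not known exactly. Their poses are not given: they have to be found in the camera images.
- extractor: Benchtop dust extractor: grey steel box 190 x 170 x 70 mm (x, y, z), red side stripes, fixed, black hose stub at the rear (+x). Origin: centre of its underside. On top, between dark rails (tops at 90 mm), lies the blue filter cassette, 150 x 90 x 16 mm, white pleats, its top 86 mm above the table; a white chevron shows its way out: the extractor's -x, level. The pin may bear on any of it with at most 20 N.
- recess (a point): Centre of the mouth of the release recess, level with the cassette's top; it moves with the cassette, axes as the extractor's (z up, way out -x). A round hole 12 mm wide with a 2.5 mm chamfer; in it, 5 mm below the mouth, is the top of the orange release button, 10 mm wide, which travels with the cassette.
- cassette (a joint): How far the filter cassette has slid out, m: 0 home and latched, end stop at 0.060, fully out beyond 0.050. It drags with about 2.5 N and stays where it is left. With the button up the latch stops it within 1.5 mm, and it catches again at about 18 and 36 mm if the button comes up on the way. Beyond 49 mm it is clear of the latch and the button can come up.
- button (a joint): How far the release button is pressed, m: 0 up, 0.008 at its bottom. A spring: about 2 N starts it, 6 N frees the latch, 10 N brings it to the bottom, which is hard; the latch is free beyond 0.004. It comes up by itself.
- pin_tool_mid (a point): Pin tool, standing pin down in a hole of the stand: yellow square handle 18 x 18 x 75 mm; the point is its centre, z up along it. 37.5 mm below, the handle's flat shoulder rests on the stand's top. Under it a brass ferrule 12 mm wide, 12 mm long, tapered; then a steel pin 4 mm wide, round end, in a collet: it sticks out 16 to 40 mm, as the last user set it (not measured; does not slip). 60 to 95 g.
- tool_stand: Wooden block 60 x 175 x 60 mm (x, y, z), fixed to the table, origin at the centre of its underside. Three upright holes 15 mm wide, chamfered, right through, in a row along its y axis at y = -60, 0 and +60 mm. The three tools stand in them in any order.
- wood_tool_mid (a point): Bystander: tool with a round pale wood handle, 66 mm tall above the stand, 20 mm wide. The point is in the middle of the handle.
- black_tool_mid (a point): Bystander: tool with a round black handle, 62 mm tall above the stand, 18 mm wide. The point is in the middle of the handle.
- mug_mid (a point): Bystander: blue ceramic mug, 80 mm wide, 90 mm tall, beyond the work. The point is at its middle.
- glaze_jar_mid (a point): Bystander: terracotta glaze jar with white cap, 72 mm wide, 90 mm tall. The point is at its middle.
- rib_mid (a point): Bystander: flat pale wooden rib, 84 x 68 x 7 mm, lying near the robot. The point is in it.
- scraper_mid (a point): Bystander: steel scraper with dark wooden handle, 155 x 75 x 16 mm, lying. The point is in it.
- paddle_mid (a point): Bystander: wooden paddle, 225 x 60 x 12 mm, lying. The point is in it.
There are look-alikes about, which are no part of the job. What is meant by the part that bears pin_tool_mid is not green, and is the larger of those in its own colour. There is more than one size of the tool_stand; the job needs the smallest.

How it is judged:
By the outcome, as a careful person would: the job done as asked, in the order asked, and still so for the second after the job is handed in, with the robot touching nothing.
It also fails if it takes over 72 s, if anything falls off the work surface, if the arm or the gripper's body presses on something with over 40 N, if the wrist force passes 120 N, or if a joint passes its speed limit or range.

## Working session

There is one attempt and no reset: what is moved stays moved. The work goes in short steps, each a Python script; the robot and the scene stay as the last script left them, time stands still between calls to the robot, and variables do not carry over. Pictures are saved under pics/ and viewed, at most 10 in all, crops included, and the job is handed in when it is done.

```bash
ls; mkdir -p pics; python3 - <<'E'
from station import manip,state,optics,nets
import cv2,numpy as np
ims=[]
for c in["scene","side"]:
    im=optics.read_camera(c);cv2.imwrite(f"pics/{c}0.png",im[...,::-1])
    for t in["pin_tool_mid","tool_stand","extractor","cassette","button","wood_tool_mid","black_tool_mid"]:
        for d in nets.silhouettes(t,c):
            print(c,t,round(d["confidence"],2),np.round(d["centre"]),d["pixels"].sum())
    i=optics.camera_info(c);print({k:np.round(v,3).tolist() for k,v in i.items()})
print(state());print(manip.pinch_z);print({k:np.round(v,4).tolist() for k,v in optics.camera_info("wrist").items()})
E
```

```text
pics
scene pin_tool_mid 0.64 [284. 256.] 291
scene pin_tool_mid 0.63 [310. 299.] 155
scene pin_tool_mid 0.59 [251. 253.] 288
scene tool_stand 0.92 [283. 288.] 1713
scene tool_stand 0.61 [100. 274.] 5047
scene extractor 0.96 [334. 202.] 3479
scene cassette 0.82 [339. 192.] 777
scene wood_tool_mid 0.6 [273. 277.] 188
scene wood_tool_mid 0.58 [385. 180.] 593
scene black_tool_mid 0.53 [294. 240.] 169
scene black_tool_mid 0.24 [335. 190.] 734
{'intrinsics': [[380.006, 0.0, 276.052], [0.0, 380.006, 210.249], [0.0, 0.0, 1.0]], 'dist': [-0.095, 0.0, 0.0, 0.0, 0.0], 'R': [[0.871, 0.492, -0.012], [0.254, -0.47, -0.845], [-0.421, 0.733, -0.535]], 't': [-417.609, -43.741, 1269.187]}
side pin_tool_mid 0.69 [310. 266.] 135
side pin_tool_mid 0.42 [334. 245.] 148
side tool_stand 0.86 [242. 373.] 3147
side tool_stand 0.75 [333. 262.] 1305
side tool_stand 0.68 [200. 208.] 2279
side extractor 0.7 [280. 177.] 2901
side cassette 0.73 [280. 162.] 911
side wood_tool_mid 0.54 [352. 262.] 101
side black_tool_mid 0.49 [325. 232.] 90
side black_tool_mid 0.39 [236. 149.] 636
{'intrinsics': [[494.869, 0.0, 283.0
[... 525 characters left out ...]
2e+01,  1.97845884e+00, -3.70224452e+01,
        1.81225181e-02,  1.86740595e-03,  3.08439132e-05]), 'ee_pos': array([ 6.25003902e+02, -3.41990434e-02,  2.31299828e+02]), 'tool_rot': array([ 2.22149717e+00,  2.22134647e+00, -4.28022929e-06]), 'force': array([0.04252671, 0.22657361, 0.06311857]), 'wrist_torque': array([ 0.00175481, -0.06987276,  0.02989519]), 'finger_force': 0.0, 'grip_width': 85.66289815371844}
18.700000000000003
{'intrinsics': [[371.7828, 0.0, 273.3702], [0.0, 371.7828, 206.1946], [0.0, 0.0, 1.0]], 'dist': [-0.1024, 0.0, 0.0, 0.0, 0.0], 'mount': [[-0.001, -0.9656, -0.2601, 65.5695], [1.0, -0.001, 0.0001, 0.3564], [-0.0004, -0.2601, 0.9656, -142.6554], [0.0, 0.0, 0.0, 1.0]]}
```

View pics/scene0.png

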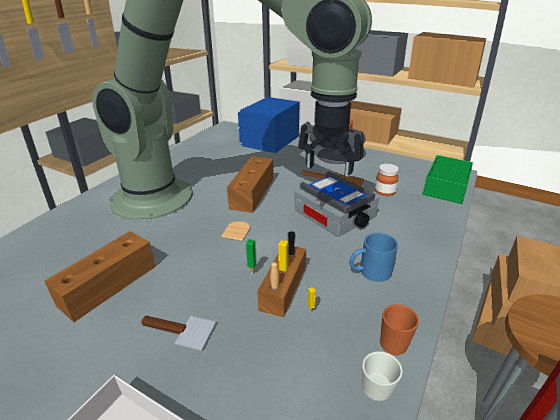

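View pics/side0.png

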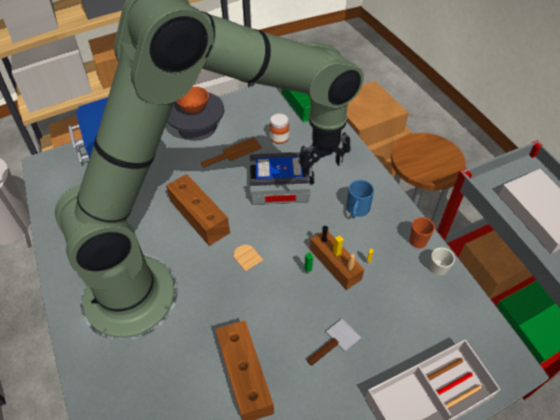

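The pin-tool candidates in the scene picture are:
- Green tool at (251,253): wrong colour.
- Small yellow tool at (312,299): the smaller yellow one, standing on the table.
- Large yellow tool at (284,256), side picture (338,245), in the middle hole of the smallest stand: this is my choice.

The stands are at scene (283,288), which is the smallest, and at (250,183) and (100,274), which are larger. The extractor is at (334,202), and its white chevron end appears to point towards the robot.

```bash
cat > h.py <<'E'
from station import manip,state,optics,nets
import cv2,numpy as np
from scipy.spatial.transform import Rotation as Rn
def cam(c):
    i=optics.camera_info(c);K=np.array(i["intrinsics"]);d=np.array(i["dist"],float)
    if "R" in i: R,t=np.array(i["R"]),np.array(i["t"])
    else:
        s=state();T=np.eye(4);T[:3,:3]=Rn.from_rotvec(s["tool_rot"]).as_matrix();T[:3,3]=s["ee_pos"]
        M=np.linalg.inv(T@np.array(i["mount"]));R,t=M[:3,:3],M[:3,3]
    return K,d,R,t
def ray(C,p):
    K,d,R,t=C;q=cv2.undistortPoints(np.array(p,float).reshape(1,1,2),K,d).ravel()
    v=R.T@np.array([q[0],q[1],1]);return -R.T@t,v/np.linalg.norm(v)
def tri(rs):
    A=sum(np.eye(3)-np.outer(v,v) for o,v in rs);b=sum((np.eye(3)-np.outer(v,v))@o for o,v in rs)
    X=np.linalg.solve(A,b);return X,max(np.linalg.norm(np.cross(X-o,v)) for o,v in rs)
def onz(C,p,z):
    o,v=ray(C,p);return o+v*(z-o[2])/v[2]
def proj(C,X):
    K,d,R,t=C;return cv2.projectPoints(np.array(X,float).reshape(-1,1,3),cv2.Rodrigues(R)[0],t,K,d)[0].reshape(-1,2)
def down(yaw): # tool y (closing line) at angle yaw from world x
    y=np.array([np.cos(yaw),np.sin(yaw),0]);z=np.array([0,0,-1.]);return Rn.from_matrix(np.c_[np.cross(y,z),y,z]).as_rotvec()
def shot(n,c="wrist"):
    C=cam(c);im=optics.read_camera(c);cv2.imwrite(f"pics/{n}.png",im[...,::-1]);return C,im
E
python3 - <<'E'
from h import *
a,b=cam("scene"),cam("side")
for n,p,q in[("yellow",(284,256),(338,245)),("wood",(274.5,277),(352,262)),("black",(292,241),(325,233)),("cass",(339,192),(280,162)),("small",(312,299),(370,256)),("green",(251,253),(310,263)),("mug",(377,257),(360,197))]:
    print(n,tri([ray(a,p),ray(b,q)]))
print(down(0))
E
```

```text
yellow (array([ 595.45310434, -163.68129605,   99.74736353]), np.float64(2.025370763447775))
wood (array([ 606.31964783, -226.12054892,   91.51503334]), np.float64(1.7580848041065584))
black (array([ 584.29308825, -106.91080099,   97.80896083]), np.float64(0.2793058296532455))
cass (array([586.59634708, 209.93544106,  81.78250862]), np.float64(10.612913705686571))
small (array([ 684.96090489, -205.57201687,   45.09333329]), np.float64(0.4642749770337286))
green (array([ 506.39669969, -166.09088331,   73.41293902]), np.float64(0.3685636144704898))
mug (array([768.08807099,  -5.56327402,  51.90673873]), np.float64(4.173215427358036))
[2.22144147 2.22144147 0.        ]
```

```bash
python3 - <<'E'
import cv2
a=cv2.imread("pics/scene0.png")[165:325,230:400];b=cv2.imread("pics/side0.png")[140:290,235:395]
a=cv2.resize(a,(400,376),interpolation=cv2.INTER_CUBIC);b=cv2.resize(b,(400,376),interpolation=cv2.INTER_CUBIC)
cv2.imwrite("pics/crop0.png",cv2.hconcat([a,b]))
E
```

```text
(no output)
```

View pics/crop0.png

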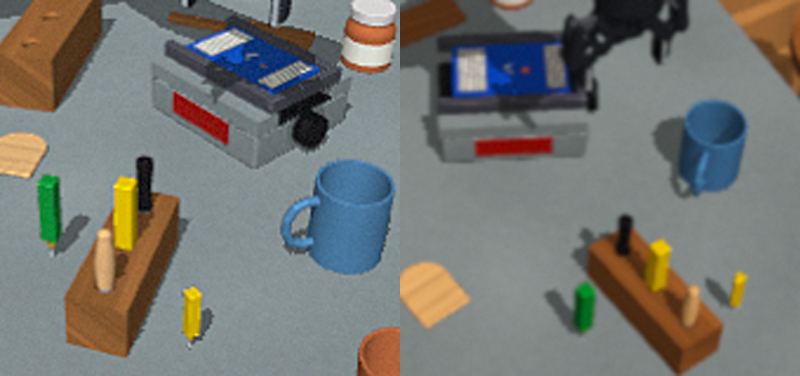

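The crop confirms it: the large yellow tool is in the middle hole of the small stand, with the black tool on one side and the pale wood one on the other. The extractor's hose is on its far (+x) side. Next come wrist views of both.

```bash
python3 - <<'E'
from h import *
import pickle
out={}
for n,p,yaw in[("e1",(560,190,260),0),("e2",(600,230,260),0),("s1",(597,-120,260),.18),("s2",(593,-180,260),.18)]:
    manip.goto(p,down(yaw));manip.sleep(.2)
    C,im=shot(n);out[n]=C
    for t in (["button","recess","cassette","extractor"] if n[0]=="e" else ["pin_tool_mid","tool_stand","wood_tool_mid","black_tool_mid"]):
        try:
            for d in nets.silhouettes(t,"wrist")[:3]:
                if d["confidence"]>.3: print(n,t,round(d["confidence"],2),np.round(d["centre"],1),d["pixels"].sum())
        except Exception as e: print(t,e)
pickle.dump(out,open("cams.pkl","wb"));print(state()["time_s"])
I=[cv2.imread(f"pics/{n}.png") for n in out]
cv2.imwrite("pics/m1.png",cv2.vconcat([cv2.hconcat([cv2.resize(x,(400,300),interpolation=cv2.INTER_AREA) for x in I[:2]]),cv2.hconcat([cv2.resize(x,(400,300),interpolation=cv2.INTER_AREA) for x in I[2:]])]))
E
```

```text
e1 button 0.44 [312.7 179.1] 92
e1 recess 0.86 [288.8 170. ] 18082
e1 recess 0.6 [292.8 165.8] 39828
e1 cassette 0.92 [289.7 168.7] 17861
e1 extractor 0.93 [294.9 165.3] 39667
e2 button 0.47 [245.2 211.4] 16605
e2 recess 0.59 [243. 213.] 16873
e2 cassette 0.65 [245.8 211.8] 16672
e2 extractor 0.75 [244.7 211.2] 16837
e2 extractor 0.63 [252.5 206.8] 36370
s1 pin_tool_mid 0.68 [341.7 271. ] 328
s1 pin_tool_mid 0.63 [167.7 204.3] 1115
s1 pin_tool_mid 0.56 [260.6 239.5] 1037
s1 tool_stand 0.76 [266.7 204. ] 9036
s1 wood_tool_mid 0.57 [261.3 292.1] 758
s1 black_tool_mid 0.84 [260.3 167.8] 574
s2 pin_tool_mid 0.97 [180.4 139.6] 886
s2 pin_tool_mid 0.86 [277.1 173.2] 810
s2 pin_tool_mid 0.64 [358.5 215.3] 406
s2 tool_stand 0.7 [279.3 145. ] 10179
s2 wood_tool_mid 0.8 [277.9 235.1] 579
s2 wood_tool_mid 0.52 [491.9  31.5] 8078
s2 black_tool_mid 0.89 [277.7  95.6] 484
5.4333
```

View pics/m1.png

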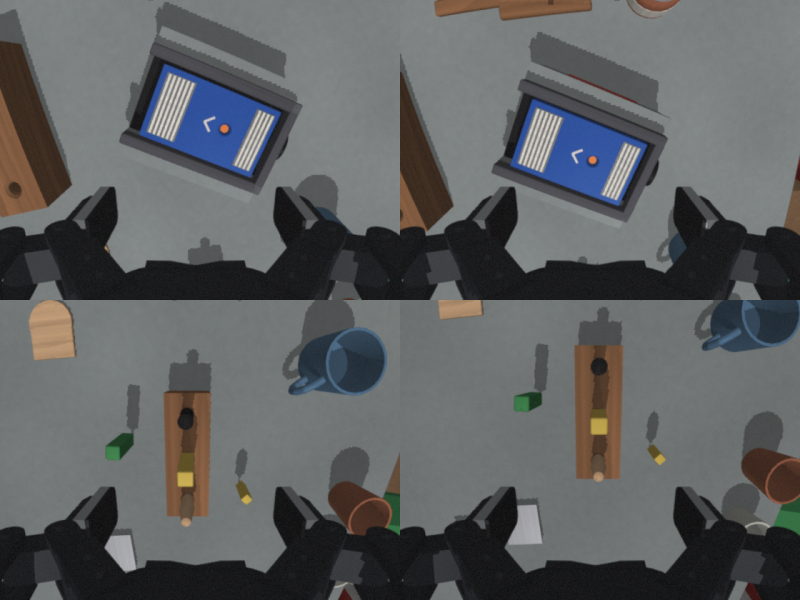

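The extractor (top row) is turned about −22°. The button is at about (313,179) in e1 and the chevron points to −x. The stand (bottom row) lies along the tool axes with the yellow handle square to it.

```bash
python3 - <<'E'
from h import *
import pickle
C=pickle.load(open("cams.pkl","rb"))
def blobs(n,lo,hi,mn=20):
    im=cv2.imread(f"pics/{n}.png");m=cv2.inRange(cv2.cvtColor(im,cv2.COLOR_BGR2HSV),lo,hi)
    k,l,st,ce=cv2.connectedComponentsWithStats(m)
    return [(st[i,4],ce[i],(l==i).astype(np.uint8)) for i in range(1,k) if st[i,4]>mn]
R=[]
for n in("e1","e2"):
    bs=[b for b in blobs(n,(4,130,120),(18,255,255)) if abs(b[1][0]-280)<60 and 150<b[1][1]<260]
    print(n,[(b[0],b[1].round(1)) for b in bs]);b=min(bs,key=lambda b:abs(b[0]-90));R.append(ray(C[n],b[1]));print(onz(C[n],b[1],81))
    B=sum(b[2] for b in blobs(n,(105,120,60),(125,255,255),100) if 100<b[1][0]<450 and b[1][1]<270)
    cs=max(cv2.findContours(B.astype(np.uint8),0,2)[0],key=cv2.contourArea)
    W=np.array([onz(C[n],p[0],86)[:2] for p in cs],np.float32);r=cv2.minAreaRect(cv2.convexHull(W));print("cass rect",r)
print("button",tri(R))
R=[];S=[]
for n in("s1","s2"):
    for b in blobs(n,(22,120,150),(32,255,255),150):
        r=cv2.minAreaRect(cv2.findNonZero(b[2]));print(n,b[0],b[1].round(1),r)
        W=np.array([onz(C[n],p[0],135)[:2] for p in cv2.findNonZero(b[2])],np.float32);print("  world",cv2.minAreaRect(W))
        if abs(b[1][0]-270)<30:R.append(ray(C[n],b[1]))
print("yellow top",tri(R))
a,b=C["s1"],C["s2"]
E
```

```text
e1 [(np.int32(99), array([313.9, 179.8]))]
[596.48321577 191.71669094  81.        ]
cass rect ((577.9317626953125, 199.10372924804688), (91.41412353515625, 151.34194946289062), 67.90726470947266)
e2 [(np.int32(88), array([269.3, 223.6]))]
[596.4263369  191.61896575  81.        ]
cass rect ((578.212158203125, 199.8270721435547), (93.2389907836914, 151.46206665039062), 67.90987396240234)
button (array([596.42419803, 191.82821569,  81.62114285]), np.float64(0.01344222942241004))
s1 428 [258.7 250.5] ((258.5, 250.5), (19.0, 21.0), 90.0)
  world ((593.86962890625, -162.2716522216797), (16.291675567626953, 15.738953590393066), 10.368569374084473)
s2 500 [278.  176.5] ((278.0, 176.5), (21.0, 22.0), 90.0)
  world ((594.1256103515625, -162.65757751464844), (16.17255401611328, 15.576104164123535), 10.350927352905273)
yellow top (array([ 594.16023027, -162.90904524,  133.12726892]), np.float64(0.04495674252740889))
```

```bash
python3 - <<'E'
from h import *
o=down(.181)
manip.goto((594,-162.5,165),o);manip.move_straight((594,-162.5,93),speed=100)
manip.clamp(60);s=state();print(s["grip_width"],s["finger_force"],s["ee_pos"],s["force"])
manip.move_straight((594,-162.5,225),speed=120)
s=state();print(s["grip_width"],s["force"])
manip.goto((590.3,194.3,225),o);manip.sleep(.3)
for c in("wrist","scene","side"):
    shot("t_"+c,c)
print(state()["time_s"],state()["ee_pos"],state()["force"])
w=cv2.imread("pics/t_wrist.png")[100:400,120:420];a=cv2.imread("pics/t_scene.png")[80:230,280:400];b=cv2.imread("pics/t_side.png")[80:230,230:350]
f=lambda x,w:cv2.resize(x,(w,500),interpolation=cv2.INTER_NEAREST)
cv2.imwrite("pics/m2.png",cv2.hconcat([f(w[:,:],400),f(a,200) if 0 else cv2.resize(a,(200,250),interpolation=cv2.INTER_CUBIC).repeat(1,0) if 0 else cv2.vconcat([cv2.resize(a,(312,250)),cv2.resize(b,(312,250))])])) 
E
```

```text
17.37222688091877 58.37407171726227 [ 594.05848169 -162.56702081   93.21716835] [-1.74654134  0.93743788  4.16773776]
17.361294875355462 [-0.07705345  0.83260153 -1.03039901]
10.4417 [590.36135951 194.11679776 225.00839711] [-0.24090441 -0.65770232  0.12696654]
```

View pics/m2.png

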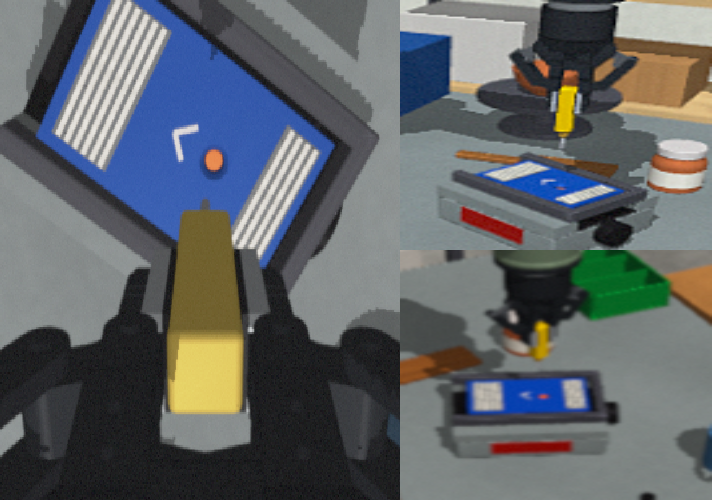

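In the wrist crop the tip is at about original (274,220), in line with the tool's axis. That puts it about 69 mm below the TCP, so the pin sticks out about 24 mm. Next I hover just over the recess and check.

```bash
python3 - <<'E'
from h import *
o=down(.181)
P=cam("scene");print("proj tip z156-69:",proj(P,[[590.36,194.1,225-d] for d in(60,65,69,75)]).round(1).tolist())
manip.goto((596.4,191.7,165),o);manip.sleep(.3)
I=[]
for c,(x,y),r in(("wrist",(280,210),50),("scene",(342,190),35),("side",(283,162),35)):
    C,im=shot("u_"+c,c);im=im[...,::-1]
    e=state()["ee_pos"];print(c,proj(C,[[596.4,191.7,86],[e[0],e[1],e[2]-69]]).round(1).tolist(),(x-r,y-r))
    I.append(cv2.resize(im[y-r:y+r,x-r:x+r],(260,260),interpolation=cv2.INTER_CUBIC))
print(state()["ee_pos"],state()["force"],state()["time_s"])
cv2.imwrite("pics/m3.png",cv2.hconcat(I))
E
```

```text
proj tip z156-69: [[342.9, 166.5], [342.8, 168.1], [342.7, 169.3], [342.5, 171.2]]
wrist [[271.8, 214.8], [272.4, 219.8]] (230, 160)
scene [[342.4, 191.6], [342.8, 188.3]] (307, 155)
side [[284.6, 167.0], [284.6, 164.7]] (248, 127)
[596.58850235 191.78654632 165.62430494] [ 0.1002217  -0.11609835 -0.88964755] 11.2417
```

View pics/m3.png

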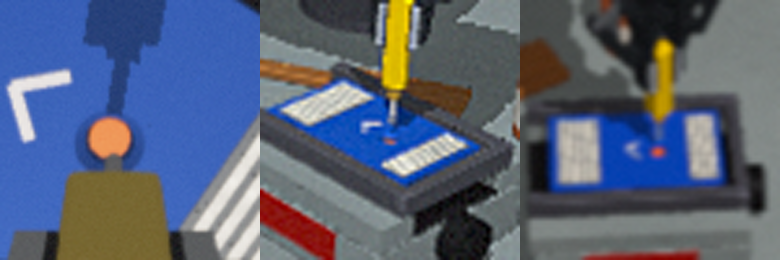

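The tip (wrist 273,220) sits right over the button (272,213), and the scene and side views agree. Now I descend with a force check.

```bash
cat >> h.py <<'E'
def F(n=5):
    a=[]
    for _ in range(n): a.append(state()["force"]);manip.sleep(.02)
    return np.mean(a,0)
E
python3 - <<'E'
from h import *
manip.sleep(.3);b=F();print("base",b);np.save("base.npy",b)
x,y=596.4,191.5
manip.move_straight((x,y,158),speed=40)
z=158
while z>132:
    z-=.7;manip.move_straight((x,y,z),speed=20);f=F(3)-b
    print(round(z,1),state()["ee_pos"].round(1)[2],f.round(1).tolist())
    if f[2]>8 or np.linalg.norm(f)>11: break
print(state()["ee_pos"],state()["time_s"])
E
```

```text
base [ 0.03625261  0.08196024 -0.50188218]
157.3 157.4 [-0.0, -0.1, -0.1]
156.6 156.6 [0.1, 0.1, -0.1]
155.9 155.9 [-0.1, -0.3, 0.1]
155.2 155.2 [0.1, 0.4, 0.2]
154.5 154.5 [-0.2, 0.4, -0.1]
153.8 153.8 [-0.3, -0.2, -0.5]
153.1 153.1 [-0.1, -0.1, -0.3]
152.4 152.4 [-0.1, -0.1, 0.4]
151.7 151.7 [-0.2, -0.1, -0.3]
151.0 151.0 [-0.0, -0.2, -0.7]
150.3 150.3 [-0.0, 0.4, -0.4]
149.6 149.6 [-0.2, 0.0, -0.1]
148.9 149.0 [0.0, 0.5, 0.7]
148.2 148.3 [0.1, 0.2, 1.7]
147.5 147.5 [0.1, -0.1, 3.0]
146.8 146.8 [-0.0, -0.2, 3.7]
146.1 146.1 [0.3, -0.1, 4.2]
145.4 145.4 [0.1, -0.5, 4.2]
144.7 144.7 [-0.1, -0.1, 4.9]
144.0 144.1 [0.2, -0.4, 6.3]
143.3 143.4 [0.0, 0.1, 6.8]
142.6 142.7 [-0.4, -0.0, 7.3]
141.9 142.1 [-0.2, -0.1, 8.3]
[596.50054076 191.52081751 142.0987426 ] 18.85
```

The force rises like a spring from 149.2 to 142, about 7 mm of travel, so the pin is on the button. Now I push along −x.

```bash
python3 - <<'E'
from h import *
b=np.load("base.npy");p0=np.array([596.4,191.5,142.0]);a=np.deg2rad(-22.09);d=np.array([-np.cos(a),-np.sin(a),0]);n=np.array([d[1],-d[0],0])
s=0
while s<58.5:
    s+=1.0 if s<6 else 2.5
    manip.move_straight(p0+d*s,speed=25);f=F(3)-b
    print(round(s,1),"along",round(f@d,1),"side",round(f@n,1),"z",round(f[2],1))
    if np.linalg.norm(f)>15 or f[2]<4.5 : print("stop");break
print(state()["ee_pos"],state()["time_s"])
C,im=shot("v_scene","scene")
C2,im2=shot("v_side","side")
cv2.imwrite("pics/m4.png",cv2.hconcat([cv2.resize(i[...,::-1][120:240,x:x+120],(390,390),interpolation=cv2.INTER_CUBIC) for i,x in((im,270),(im2,210))]))
E
```

```text
1.0 along -1.6 side -0.3 z 7.7
2.0 along -1.7 side -0.3 z 7.3
3.0 along -1.9 side 0.0 z 8.1
4.0 along -1.9 side 0.2 z 7.4
5.0 along -2.4 side -0.5 z 7.6
6.0 along -1.6 side -0.3 z 7.6
8.5 along -1.5 side 0.6 z 7.8
11.0 along -1.3 side -0.1 z 7.6
13.5 along -1.4 side -0.7 z 7.2
16.0 along -1.4 side -0.2 z 7.6
18.5 along -1.7 side -0.8 z 7.3
21.0 along -1.4 side -0.2 z 8.1
23.5 along -1.2 side 0.3 z 7.8
26.0 along -1.6 side -0.5 z 8.0
28.5 along -1.5 side -0.6 z 7.6
31.0 along -0.7 side -0.4 z 7.7
33.5 along -1.3 side -0.7 z 7.5
36.0 along -1.2 side -0.4 z 7.6
38.5 along -0.9 side -0.2 z 7.9
41.0 along -1.9 side -0.7 z 7.9
43.5 along -1.5 side 0.0 z 7.9
46.0 along -1.3 side -0.4 z 7.7
48.5 along -0.9 side -0.2 z 7.6
51.0 along -1.4 side -0.4 z 8.1
53.5 along -1.1 side -0.6 z 7.5
56.0 along -1.3 side -0.8 z 7.7
58.5 along -1.6 side -0.6 z 7.7
[542.56080167 213.45682312 142.2887728 ] 26.95
```

View pics/m4.png

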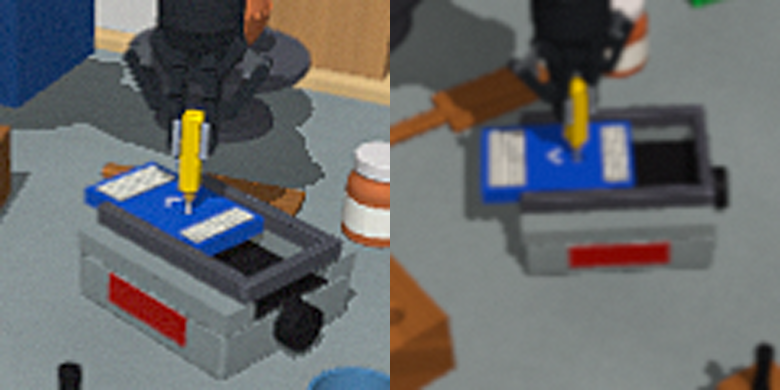

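The cassette slid out with the pin. I lift straight up and measure the slide with the wrist camera.

```bash
python3 - <<'E'
from h import *
e=np.array([542.2,213.5,142]);manip.move_straight(e+[0,0,30],speed=60)
manip.move_straight(e+[0,0,85],speed=150);manip.goto((550,180,227),down(.181));manip.sleep(.3)
C,im=shot("x1");bgr=im[...,::-1];m=cv2.inRange(cv2.cvtColor(bgr.copy(),cv2.COLOR_BGR2HSV),(4,130,120),(18,255,255))
k,l,st,ce=cv2.connectedComponentsWithStats(m)
for i in range(1,k):
    if 20<st[i,4]<600:
        w=onz(C,ce[i],81);print(st[i,4],ce[i].round(1),w.round(1),"slide",((w[:2]-[596.45,191.7])@[-.9266,.3761]).round(1))
print(state()["time_s"],F()-np.load("base.npy"))
E
```

```text
137 [271.7 149. ] [542.7 213.5  81. ] slide 58.0
28.8333 [ 0.26633473 -0.10165538 -0.12066506]
```

The slide is 58 mm, so the cassette is fully out. Now I return the tool.

```bash
python3 - <<'E'
from h import *
o=down(.181);x,y=594.06,-162.57
manip.goto((x,y,225),o);manip.sleep(.3);b=F()
manip.move_straight((x,y,140),speed=90);print(state()["ee_pos"],F()-b)
z=140;ok=True
while z>91.5:
    z-=4 if z>100 else .6
    manip.move_straight((x,y,z),speed=50 if z>100 else 20);f=F(2)-b
    if np.linalg.norm(f)>2.5 or z<97: print(round(z,1),state()["ee_pos"].round(1)[2],f.round(1))
    if f[2]>4 or np.linalg.norm(f)>8: break
print(state()["time_s"])
E
```

```text
[ 594.40624207 -162.65015463  140.57411928] [ 0.09664799  0.14589087 -0.00792296]
96.4 96.4 [ 0.  -0.6 -0.9]
95.8 95.8 [0.3 0.1 0.1]
95.2 95.2 [ 0.1  0.2 -0.3]
94.6 94.6 [-0.3  0.   0. ]
94.0 94.0 [ 0.2 -0.3 -0.3]
93.4 93.4 [-0.  -0.7 -0. ]
92.8 93.2 [-1.8  1.   6.3]
38.1083
```

Seated at the height where it was picked. Release, retreat and look.

```bash
python3 - <<'E'
from h import *
manip.open_gripper();manip.sleep(.2)
manip.move_straight((594.06,-162.57,180),speed=80)
manip.goto((593,-180,260),down(.18));manip.sleep(.3)
C,a=shot("y_w");_,b=shot("y_s","scene")
print(state()["grip_width"],state()["force"],state()["time_s"])
cv2.imwrite("pics/m5.png",cv2.hconcat([cv2.resize(a[...,::-1],(400,300),interpolation=cv2.INTER_AREA),cv2.resize(b[...,::-1][150:330,220:420],(333,300),interpolation=cv2.INTER_CUBIC)]))
E
```

```text
85.44512946339051 [ 0.0270147   0.12699541 -0.1541911 ] 41.0417
```

View pics/m5.png

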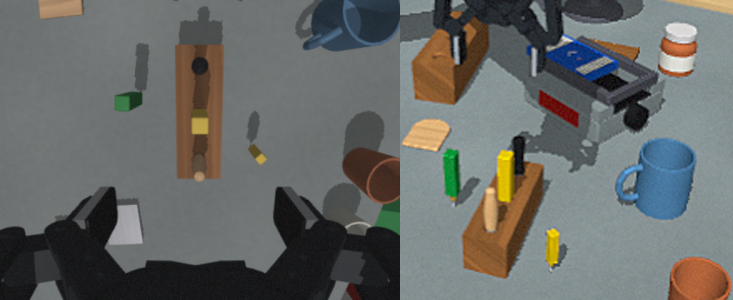

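The yellow tool stands upright and fully down in the middle hole (200,122 in the left half), the cassette is still out, and the bystander things in view are where they were.

```bash
python3 -c "
from station import manip
print(manip.hand_in())"
```

```text
the job is handed in; nothing more can be done
None
```

The job is handed in at about 41 s: the cassette measured 58 mm out (fully out is beyond 50 mm), the pin tool is back upright in its hole, and the highest reading while pressing and pushing was about 8.5 N.

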